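# Throw the guarded battery isolator

## Robot

A 6-joint arm with a two-finger parallel gripper is mounted at the origin on the work surface. World frame = base frame: x ahead of the robot, y to its left, z up, the work surface at z = 0. Lengths are in m, angles in rad, forces in N, time in s.
With the tool pointing down it reaches from about 0.35 to 0.85 m from the base axis. Payload 8.1 kg.
Tool frame: the origin (TCP) lies midway between the tips of the shut fingers; the grasp point (between the pads) lies 19 mm behind it (env.grip_depth is the distance from the TCP to the grasp point, in m); z points along the fingers, y is the line along which they close (so a half turn about z gives the same grasp; the last joint's range is limited). The gripper opens to 85 mm and grips with 20 to 120 N. Pads are 22 mm wide; open, the fingers measure 114 mm over their backs; the gripper's body (76 mm by 85 mm) begins 54 mm behind the grasp point. The pads swing forward as they close: fully open they stand 13 mm farther back than shut.
Start: joints at [1.148, 0.13, 1.488, -0, 1.523, -0.085], TCP at [0.199, 0.566, 0.231] pointing down, gripper open.
Joint ranges: [-2.96, 2.96], [-0.89, 2.26], [0.02, 2.5], [-1.34, 4.48], [0, 2.73], [-2.66, 2.66]. Speed limits (rad/s): [2.39, 2.39, 2.79, 3.14, 3.14, 3.14].

## Interface

Orientations are given as a 3x3 rotation matrix whose columns are the frame's x, y, z axes.
In Python, from rig import env gives the robot as it stands.
- The arm moves only by the tool apply_moves, never from a script. Its argument "motion" is a list of rows, each an object of numbers: "tx", "ty", "tz": the shift along the world's x, y, z in cm; "wx", "wy", "wz": the turn, a rotation vector about the world's x, y, z in degrees; "fingers": the finger opening in cm, from 0 to 8.54. In form: [{"tx": .., "ty": .., "tz": .., "wx": .., "wy": .., "wz": .., "fingers": ..}, ...]. A call has 1 to 20 rows; each row is the pose to reach, as a shift and turn from the pose commanded when the call began; what a row does not reach only later rows make up. A row lasts 1/8 s, in which the tool goes at most 62.5 mm and 10.7 degrees, less where a joint would pass 70% of its speed; a pose out of reach is approached as far as the arm can. A call with a gripper value outside its range is refused whole. The fingers move at their own pace and stop on an object; "grip_force" is the grip in N (left out, the last holds). Time passes only in rows, so rows that repeat a pose let the fingers close. It gives the time, the measured TCP pose, the force, the opening and the grip force at its end, in the units of the state.
- env.get_state(): the state, without advancing time (a new reading comes with each control period).
- env.camera(name): name is "side" or "top"; returns the picture (420x560x3 uint8, red, green, blue); there is no depth.
- env.get_calibration(name): a dict with "intrinsics" (3x3 intrinsics, pixels), "dist" ([k1, k2, p1, p2, k3] as OpenCV has them; the pictures are not rectified), "rvec" (rotation vector, rad) and "tvec" (3), from world to camera coordinates, as OpenCV has them. Camera axes: x right, y down, z forward; pixel columns grow to the right and rows downward; lengths in m; the calibration is good to about 2 mm. A picture is of the moment at which its call begins. get_calibration takes no time and is no camera call.
- env.hand_in(): hands the job in; it is judged then, once.
The state is a dict: "clock": time; "qpos": joint angles; "qd": joint speeds; "joint_torque": joint torques, N m; "tcp_pos": TCP position; "tool_rot": TCP orientation; "contact_force": force on the tool from outside, world axes, zero at the start; "wrist_torque": the same for the moment, N m; "finger_gap": finger opening in m; "gripper_force": force on a finger pad.
Only numpy, scipy, OpenCV 4.12 (cv2) and the standard library are available. Lean on these libraries where they do the work, as an engineer would, in place of code of your own. Each camera call takes 0.05 s, during which the arm holds its last target. There are 200 camera calls.

## Task

Throw the toggle lever inside the grey battery isolator box: pinch the two opposed spring buttons on the grip of its hinged guard to free the catch, lift the guard right up, push the lever fully across to its other stop, then lower the guard and press it shut until the catch holds it fully closed. Leave the other things on the bench where they are.

Things in the scene. Friction and masses are not known exactly. Their poses are not given: they have to be found in the camera images.
- isolator: Grey steel box fixed to the bench, open on top under its guard, 110 (x) by 180 (y) by 90 mm high, walls 6 mm, a 20 mm long, 6 mm high ear at each y end. Origin: centre of its underside, z up. Front (where the guard opens) is its -x side; the hinge runs along y over its +x wall. Two catch keepers inside the front wall reach 22 mm in from the box's front face, within 31 mm of y = 0.
- guard (a joint): Angle of the aluminium guard plate (rad): 0 shut, flat on the rim; grows as its front edge swings up and over to the box's +x side; stop at 1.8. Stiff hinge: stays at any angle it is left at (1 to 4 N at the edge moves it). The catch holds it below 0.02. Lowered without pressing it rests on the catch at about 0.15; about 10 N down on the grip snaps it home and the buttons spring out.
- guard_hinge (a point): Point on the hinge axis at mid-width of the guard; in the isolator's frame x 55, y 0, z 90 mm. Its axes turn with the guard and equal the isolator's when shut. In them the plate reaches 115 mm to -x, 90 mm to each side in y, and is 5 mm thick (z 0 to 5 mm). Two catch hooks hang 17 mm below it at x -95, y +-20 mm.
- guard_grip (a point): Midway between the two opposed steel spring buttons, in the black grip block (34 x, 35 y, 45 mm high) on the guard's outer face near its front edge; from the hinge, in the guard's axes, 95 mm to -x and 33 mm up. Button faces, one on each y side, are 26 (x) by 24 mm high, 56 mm apart when out, 38 when in; pinch them together along y, parallel to the hinge.
- grip_top (a point): Centre of the flat top of the grip block, 50 mm above the plate's underside: press here to shut the guard.
- button_a (a joint): Travel of the +y button (m): 0 out, 0.009 fully in. Its hook is free of the catch beyond 0.004. Spring 3.5 N at first, 6.7 N fully in. Both buttons must be in at once to free the guard, until it is past about 0.15 rad.
- button_b (a joint): Travel of the opposite (-y) button (m), the same.
- lever (a joint): Angle of the toggle lever (rad), hinged about the box's x axis: about 0 leaning towards the box's -y end, 0.5 upright, 1.0 at its other stop, leaning towards the +y end. Stiff: it stays where it is left; about 2 to 3 N at its ball moves it, against the stop it goes no further.
- lever_tip (a point): Centre of the lever's 22 mm ball end, 52 mm from the pivot; the ball stays just below the box's rim. The shank is 14 mm thick.
- lever_pivot (a point): Centre of the lever's pivot, near the middle of the well (8 mm to +x), 20 mm above the bench.
- canister: Bystander: white plastic screw-top canister, 86 mm across, 132 mm tall. Origin: centre of its underside.
- spanner: Bystander: flat blue steel open-ended spanner lying on the bench, about 215 mm long along its x, 7 mm thick. Origin: its middle, on the underside.
- clamp: Bystander: lead battery terminal clamp, about 80 mm long along its x, 18 mm high. Origin: underside, centre of its eye.
- boot: Bystander: brown rubber terminal boot, 60 mm across, 50 mm high, with a short side spout to +x. Origin: centre of its underside.

How it is judged:
By the outcome, as a careful person would: the job done as asked, in the order asked, and still so for the second after the job is handed in, with the robot touching nothing.
It also fails if it takes over 72 s, if anything falls off the work surface, if the arm or the gripper's body presses on something with over 40 N, if the wrist force passes 120 N, or if a joint passes its speed limit or range.

## Working session

There is one attempt and no reset: what is moved stays moved. The work goes in short steps, Python scripts to look and compute and a tool call to move; the robot and the scene stay as the last step left them, time stands still between calls to the robot, and variables do not carry over. Pictures are saved under pics/ and viewed, at most 11 in all, crops included, and the job is handed in when it is done.

Besides the shell and the picture viewer there is one more tool, called after "Call:" as name(argument=value, ...), one argument or row to a line, values as JSON. apply_moves: Moves the arm, as the interface text tells. Its arguments: {"type":"object","properties":{"motion":{"type":"array"},"grip_force":{"type":"number"}},"required":["motion"]}

```bash
mkdir -p pics; python3 - <<'E'
from rig import env
import cv2
for n in("top","side"):
    cv2.imwrite(f"pics/{n}0.png",cv2.resize(env.camera(n)[:,:,::-1],(800,600),interpolation=cv2.INTER_CUBIC))
    c=env.get_calibration(n);print(n,c)
s=env.get_state();print(s["clock"],s["tool_rot"],s["finger_gap"])
E
```

```text
top {'intrinsics': array([[523.85174573,   0.        , 278.59150044],
       [  0.        , 523.85174573, 210.98720736],
       [  0.        ,   0.        ,   1.        ]]), 'dist': array([-0.19771016,  0.        ,  0.        ,  0.        ,  0.        ]), 'rvec': array([ 2.18731932, -2.13022594,  0.13100439]), 'tvec': array([-0.00661839,  0.56593919,  1.23210631])}
side {'intrinsics': array([[403.17292405,   0.        , 275.32139138],
       [  0.        , 403.17292405, 206.83644275],
       [  0.        ,   0.        ,   1.        ]]), 'dist': array([-0.01313071,  0.        ,  0.        ,  0.        ,  0.        ]), 'rvec': array([ 2.1164988 , -0.60988094,  0.33854265]), 'tvec': array([-0.43926723,  0.25665867,  0.76531911])}
0.1 [[-9.43467011e-01  3.31465683e-01 -7.07385223e-04]
 [ 3.31466406e-01  9.43465704e-01 -1.57692562e-03]
 [ 1.44696971e-04 -1.72225174e-03 -9.99998506e-01]] 0.08517074161820468
```

View pics/top0.png

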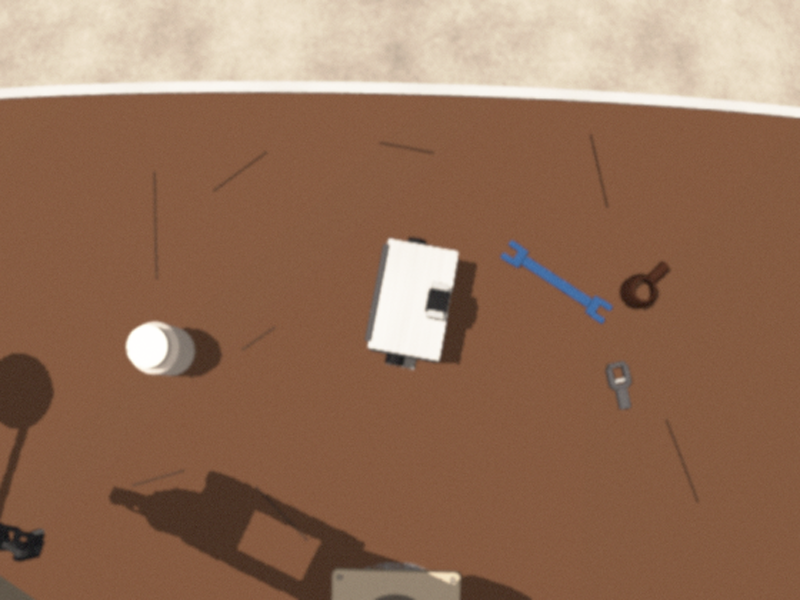

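View pics/side0.png

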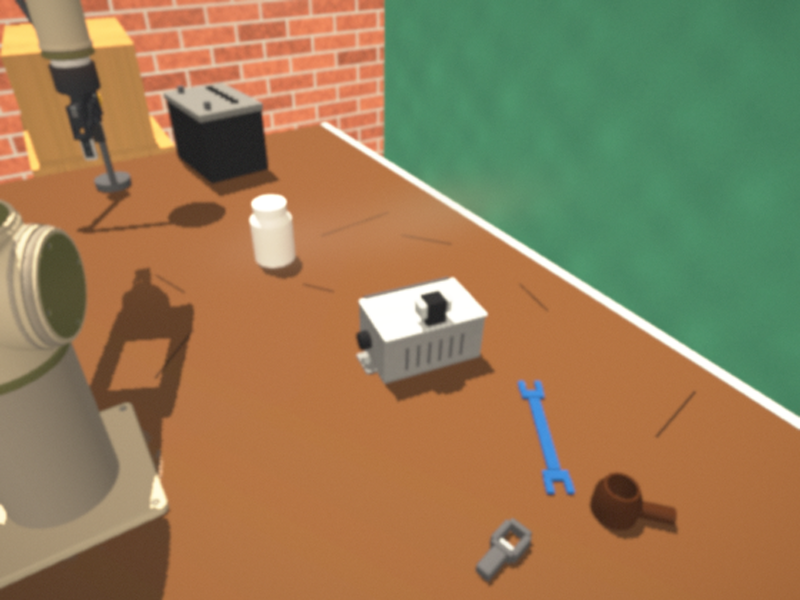

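The top view shows the box at about (413,300), with the guard corners at (388,240), (458,252), (440,360) and (369,347). The grip is at (438,302), so the guard opens toward world -y. Next I'll enlarge both views.

```bash
python3 - <<'E'
from rig import env
import cv2,numpy as np
a=env.camera("top")[160:265,245:335,::-1]; b=env.camera("side")[185:275,240:350,::-1]
a=cv2.resize(a,None,fx=5.5,fy=5.5,interpolation=cv2.INTER_CUBIC)
b=cv2.resize(b,None,fx=6,fy=6,interpolation=cv2.INTER_CUBIC)
cv2.imwrite("pics/ca.png",a);cv2.imwrite("pics/cb.png",b);print(a.shape,b.shape)
E
```

```text
(578, 495, 3) (540, 660, 3)
```

View pics/ca.png

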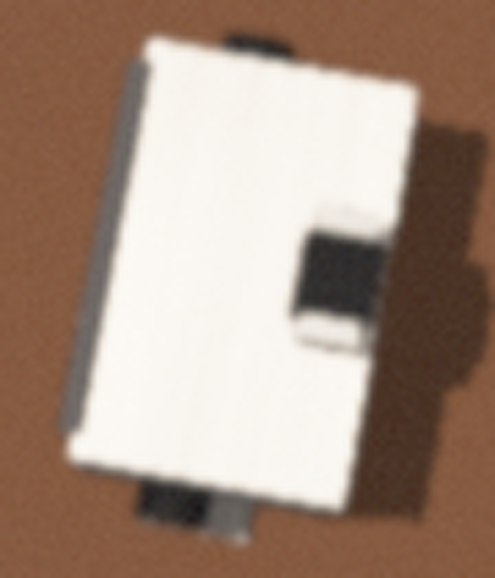

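View pics/cb.png

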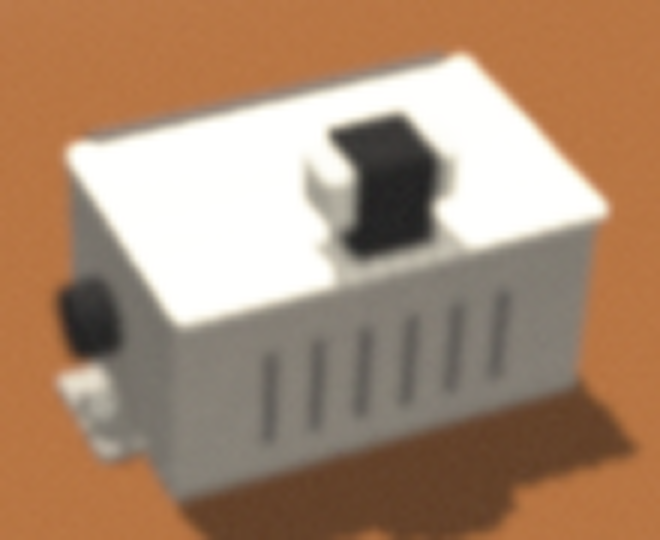

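```bash
cat > h.py <<'E'
from rig import env
import cv2,numpy as np
from scipy.optimize import least_squares
from scipy.spatial.transform import Rotation as R
def proj(n,P):
    c=env.get_calibration(n)
    return cv2.projectPoints(np.asarray(P,float).reshape(-1,1,3),c["rvec"],c["tvec"],c["intrinsics"],c["dist"])[0][:,0]
E
python3 - <<'E'
from h import *
pl=np.array([[55,-90],[-60,-90],[-60,90],[55,90]])/1e3
P=np.c_[pl,np.full(4,.095)]
g=np.array([[-23,-17.5],[-57,-17.5],[-57,17.5],[-23,17.5]])/1e3
# grip top order hinge-far, front-far, front-near, hinge-near
G=np.c_[g,np.full(4,.14)]
M=np.r_[P,G]
ta=np.array([[150,40],[416,88],[347,510],[70,462],[310,233],[387,240],[375,316],[298,312]])
sb=np.array([[463,57],[607,212],[180,325],[70,150],[402,115],[437,155],[362,170],[330,127]])
ot=(ta+.5)/5.5-.5+[245,160]; os=(sb+.5)/6-.5+[240,185]
def W(p):
    r=R.from_euler('z',p[2]).as_matrix(); return M@r.T+[p[0],p[1],0]
def f(p,both=3):
    r=[]
    if both&1:r.append(proj("top",W(p))-ot)
    if both&2:r.append(proj("side",W(p))-os)
    return np.concatenate(r).ravel()
for b in(1,2,3):
    s=least_squares(f,[.55,0,1.6],args=(b,),loss='soft_l1',diff_step=1e-4);print(b,s.x,np.degrees(s.x[2]));print(np.round(s.fun.reshape(-1,2),1).tolist())
E
```

```text
1 [ 0.56352715 -0.014324    1.4234402 ] 81.5571161016446
[[-0.1, 0.4], [0.2, 0.1], [-0.1, -0.2], [0.7, -0.2], [-0.5, -1.3], [0.5, 0.1], [0.1, 1.7], [-1.0, -0.2]]
2 [ 0.56463121 -0.0151483   1.41141068] 80.86787527433805
[[0.5, 0.5], [-0.1, -0.2], [-0.1, -0.2], [-0.4, 0.6], [0.3, -1.6], [1.5, -0.2], [-0.2, 0.8], [-1.6, -0.3]]
3 [ 0.56405111 -0.01468872  1.41912687] 81.30998010587761
[[0.2, 0.1], [0.5, 0.0], [-0.1, -0.3], [0.7, -0.5], [-0.3, -1.5], [0.7, -0.1], [0.2, 1.5], [-0.9, -0.4], [-0.1, 0.4], [-0.4, -0.4], [-0.1, -0.1], [-0.8, 0.8], [0.0, -1.7], [1.3, -0.3], [-0.3, 0.8], [-1.8, -0.3]]
```

Call:
apply_moves(
  motion=[
    {"tx":5,"ty":-9,"tz":0,"wz":-11},
    {"tx":10,"ty":-17,"tz":0,"wz":-22},
    {"tx":15,"ty":-26,"tz":0,"wz":-33},
    {"tx":20,"ty":-35,"tz":0,"wz":-44},
    {"tx":25,"ty":-43,"tz":0,"wz":-55},
    {"tx":30,"ty":-52,"tz":0,"wz":-66},
    {"tx":35.9,"ty":-62,"tz":-2,"wz":-79.3},
    {"tx":35.9,"ty":-62,"tz":-2,"wz":-79.3},
    {"tx":35.9,"ty":-62,"tz":-2,"wz":-79.3},
    {"tx":35.9,"ty":-62,"tz":-2,"wz":-79.3},
    {"tx":35.9,"ty":-62,"tz":-2,"wz":-79.3},
    {"tx":35.9,"ty":-62,"tz":-2,"wz":-79.3},
    {"tx":35.9,"ty":-62,"tz":-2,"wz":-79.3},
    {"tx":35.9,"ty":-62,"tz":-2,"wz":-79.3},
  ],
)

```text
invalid input
```

Call:
apply_moves(
  motion=[
    {"tx":5,"ty":-9,"tz":0,"wx":0,"wy":0,"wz":-11,"fingers":8.5},
    {"tx":15,"ty":-26,"tz":0,"wx":0,"wy":0,"wz":-33,"fingers":8.5},
    {"tx":25,"ty":-43,"tz":0,"wx":0,"wy":0,"wz":-55,"fingers":8.5},
    {"tx":35.9,"ty":-62,"tz":-2,"wx":0,"wy":0,"wz":-79.3,"fingers":8.5},
    {"tx":35.9,"ty":-62,"tz":-2,"wx":0,"wy":0,"wz":-79.3,"fingers":8.5},
    {"tx":35.9,"ty":-62,"tz":-2,"wx":0,"wy":0,"wz":-79.3,"fingers":8.5},
    {"tx":35.9,"ty":-62,"tz":-2,"wx":0,"wy":0,"wz":-79.3,"fingers":8.5},
    {"tx":35.9,"ty":-62,"tz":-2,"wx":0,"wy":0,"wz":-79.3,"fingers":8.5},
    {"tx":35.9,"ty":-62,"tz":-2,"wx":0,"wy":0,"wz":-79.3,"fingers":8.5},
    {"tx":35.9,"ty":-62,"tz":-2,"wx":0,"wy":0,"wz":-79.3,"fingers":8.5},
    {"tx":35.9,"ty":-62,"tz":-2,"wx":0,"wy":0,"wz":-79.3,"fingers":8.5},
    {"tx":35.9,"ty":-62,"tz":-2,"wx":0,"wy":0,"wz":-79.3,"fingers":8.5},
    {"tx":35.9,"ty":-62,"tz":-2,"wx":0,"wy":0,"wz":-79.3,"fingers":8.5},
    {"tx":35.9,"ty":-62,"tz":-2,"wx":0,"wy":0,"wz":-79.3,"fingers":8.5},
    {"tx":35.9,"ty":-62,"tz":-2,"wx":0,"wy":0,"wz":-79.3,"fingers":8.5},
    {"tx":35.9,"ty":-62,"tz":-2,"wx":0,"wy":0,"wz":-79.3,"fingers":8.5},
  ],
  grip_force=30,
)

```text
clock: 2.2
tcp_pos: [0.5577, -0.0529, 0.2116]
tool_rot: [[0.149, 0.989, 0.0], [0.989, -0.149, -0.0], [0.0, 0.0, -1.0]]
contact_force: [-0.4, -0.8, -0.0]
finger_gap: 0.085
gripper_force: 0.0
```

Call:
apply_moves(
  motion=[
    {"tx":0,"ty":-0.1,"tz":-5,"wx":0,"wy":0,"wz":0,"fingers":8.5},
    {"tx":0,"ty":-0.1,"tz":-9,"wx":0,"wy":0,"wz":0,"fingers":8.5},
    {"tx":0,"ty":-0.1,"tz":-10.5,"wx":0,"wy":0,"wz":0,"fingers":8.5},
    {"tx":0,"ty":-0.1,"tz":-10.5,"wx":0,"wy":0,"wz":0,"fingers":8.5},
    {"tx":0,"ty":-0.1,"tz":-10.5,"wx":0,"wy":0,"wz":0,"fingers":6.2},
    {"tx":0,"ty":-0.1,"tz":-10.5,"wx":0,"wy":0,"wz":0,"fingers":6.2},
    {"tx":0,"ty":-0.1,"tz":-10.5,"wx":0,"wy":0,"wz":0,"fingers":6.2},
  ],
)

```text
clock: 3.08
tcp_pos: [0.5586, -0.0551, 0.1075]
tool_rot: [[0.151, 0.989, 0.002], [0.989, -0.151, -0.0], [-0.0, 0.002, -1.0]]
contact_force: [0.1, -0.3, 0.2]
finger_gap: 0.062
gripper_force: 0.0
```

```bash
python3 - <<'E'
from rig import env
import cv2
b=env.camera("side")[155:275,240:350,::-1]
cv2.imwrite("pics/g1.png",cv2.resize(b,None,fx=5,fy=5,interpolation=cv2.INTER_CUBIC))
s=env.get_state();print(s["clock"],s["qpos"],s["contact_force"])
E
```

```text
3.125 [-1.89605740e-01  1.18453260e-01  1.73334433e+00 -1.09244365e-05
  1.28842971e+00 -3.85297531e-02] [ 0.93384974  0.35848366 -0.11472434]
```

View pics/g1.png

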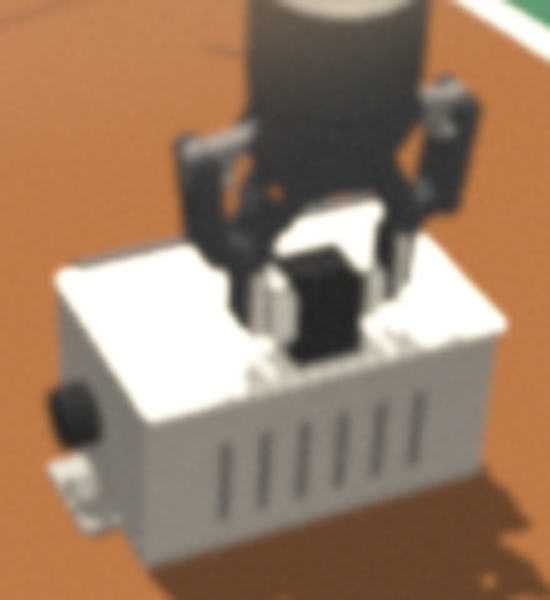

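The fingers straddle the grip at (320,300), one at each button. Now I'll pinch.

Call:
apply_moves(
  motion=[
    {"tx":0,"ty":0,"tz":0,"wx":0,"wy":0,"wz":0,"fingers":3.6},
    {"tx":0,"ty":0,"tz":0,"wx":0,"wy":0,"wz":0,"fingers":3.6},
    {"tx":0,"ty":0,"tz":0,"wx":0,"wy":0,"wz":0,"fingers":3.6},
    {"tx":0,"ty":0,"tz":0,"wx":0,"wy":0,"wz":0,"fingers":3.6},
    {"tx":0,"ty":0,"tz":0,"wx":0,"wy":0,"wz":0,"fingers":3.6},
    {"tx":0,"ty":0,"tz":0,"wx":0,"wy":0,"wz":0,"fingers":3.6},
  ],
  grip_force=30,
)

```text
clock: 3.88
tcp_pos: [0.558, -0.055, 0.108]
tool_rot: [[0.151, 0.989, 0.0], [0.989, -0.151, -0.0], [-0.0, 0.0, -1.0]]
contact_force: [-6.4, 0.8, 12.9]
finger_gap: 0.0363
gripper_force: 26.8
```

```bash
python3 - <<'E'
import numpy as np
ux=np.array([.151,.989])
r=np.array([-.0955,.018])
for d in range(0,95,5):
    t=np.radians(d);x=r[0]*np.cos(t)+r[1]*np.sin(t);z=-r[0]*np.sin(t)+r[1]*np.cos(t)
    dx,dz=(x-r[0])*100,(z-r[1])*100
    print(d,*np.round([*(ux*dx),dz,-.989*d,.151*d],2))
E
```

```text
0 0.0 0.0 0.0 -0.0 0.0
5 0.03 0.19 0.83 -4.94 0.76
10 0.07 0.45 1.63 -9.89 1.51
15 0.12 0.78 2.41 -14.84 2.26
20 0.18 1.18 3.16 -19.78 3.02
25 0.25 1.64 3.87 -24.72 3.78
30 0.33 2.16 4.53 -29.67 4.53
35 0.42 2.73 5.15 -34.62 5.28
40 0.51 3.35 5.72 -39.56 6.04
45 0.61 4.03 6.23 -44.5 6.8
50 0.72 4.74 6.67 -49.45 7.55
55 0.84 5.49 7.06 -54.4 8.3
60 0.96 6.26 7.37 -59.34 9.06
65 1.08 7.07 7.62 -64.28 9.82
70 1.2 7.89 7.79 -69.23 10.57
75 1.33 8.72 7.89 -74.18 11.32
80 1.46 9.56 7.92 -79.12 12.08
85 1.59 10.4 7.87 -84.06 12.84
90 1.71 11.23 7.75 -89.01 13.59
```

Lift to 15° first and check.

Call:
apply_moves(
  motion=[
    {"tx":0.03,"ty":0.2,"tz":0.83,"wx":-4.9,"wy":0.8,"wz":0,"fingers":3.4},
    {"tx":0.07,"ty":0.45,"tz":1.63,"wx":-9.9,"wy":1.5,"wz":0,"fingers":3.4},
    {"tx":0.12,"ty":0.78,"tz":2.41,"wx":-14.8,"wy":2.3,"wz":0,"fingers":3.4},
    {"tx":0.12,"ty":0.78,"tz":2.41,"wx":-14.8,"wy":2.3,"wz":0,"fingers":3.4},
  ],
)

```text
clock: 4.38
tcp_pos: [0.5591, -0.0475, 0.1316]
tool_rot: [[0.144, 0.989, -0.04], [0.954, -0.149, -0.259], [-0.262, -0.001, -0.965]]
contact_force: [-3.5, -7.0, 6.8]
finger_gap: 0.0361
gripper_force: 33.2
```

```bash
python3 - <<'E'
from rig import env
import cv2
b=env.camera("side")[155:275,240:350,::-1]
cv2.imwrite("pics/g2.png",cv2.resize(b,None,fx=5,fy=5,interpolation=cv2.INTER_CUBIC))
s=env.get_state();print(s["clock"],s["qpos"],s["contact_force"])
E
```

```text
4.425 [-0.00837629  0.14520235  1.68161797 -0.26698042  1.36112061  0.20387533] [-3.41493051 -4.76546543  6.00045403]
```

View pics/g2.png

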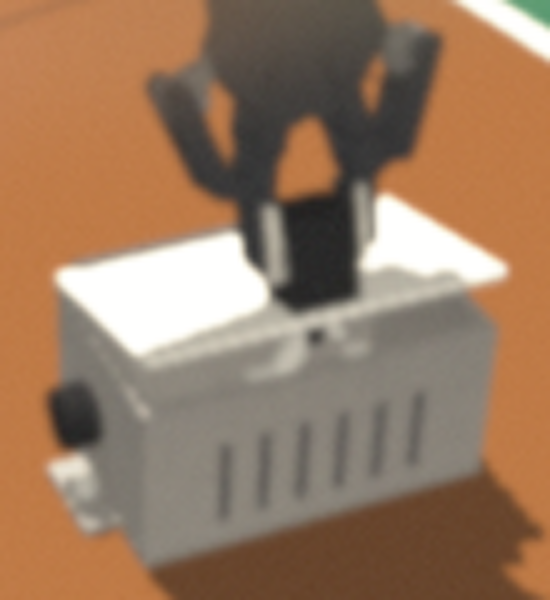

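The guard has left the rim with both buttons in. I'll continue to 60°.

Call:
apply_moves(
  motion=[
    {"tx":0.06,"ty":0.4,"tz":0.75,"wx":-4.9,"wy":0.8,"wz":0,"fingers":3.4},
    {"tx":0.13,"ty":0.86,"tz":1.46,"wx":-9.9,"wy":1.5,"wz":0,"fingers":3.4},
    {"tx":0.21,"ty":1.38,"tz":2.12,"wx":-14.8,"wy":2.3,"wz":0,"fingers":3.4},
    {"tx":0.3,"ty":1.95,"tz":2.74,"wx":-19.8,"wy":3.0,"wz":0,"fingers":3.4},
    {"tx":0.39,"ty":2.57,"tz":3.31,"wx":-24.7,"wy":3.8,"wz":0,"fingers":3.4},
    {"tx":0.49,"ty":3.25,"tz":3.82,"wx":-29.7,"wy":4.5,"wz":0,"fingers":3.4},
    {"tx":0.6,"ty":3.96,"tz":4.26,"wx":-34.6,"wy":5.3,"wz":0,"fingers":3.4},
    {"tx":0.72,"ty":4.71,"tz":4.65,"wx":-39.6,"wy":6.0,"wz":0,"fingers":3.4},
    {"tx":0.84,"ty":5.48,"tz":4.96,"wx":-44.5,"wy":6.8,"wz":0,"fingers":3.4},
    {"tx":0.84,"ty":5.48,"tz":4.96,"wx":-44.5,"wy":6.8,"wz":0,"fingers":3.4},
  ],
)

```text
clock: 5.68
tcp_pos: [0.568, 0.0076, 0.1822]
tool_rot: [[0.076, 0.988, -0.131], [0.489, -0.151, -0.859], [-0.869, 0.001, -0.495]]
contact_force: [-1.0, -1.9, 14.9]
finger_gap: 0.0361
gripper_force: 33.3
```

```bash
python3 - <<'E'
from rig import env
s=env.get_state();print(s["clock"],s["qpos"],s["contact_force"])
E
```

```text
5.675 [ 0.40653919  0.57992121  1.37388483 -0.86234602  1.81487637  0.62617193] [-1.01161885 -1.88427083 14.9331619 ]
```

Call:
apply_moves(
  motion=[
    {"tx":0.12,"ty":0.81,"tz":0.25,"wx":-4.9,"wy":0.8,"wz":0,"fingers":3.4},
    {"tx":0.24,"ty":1.63,"tz":0.42,"wx":-9.9,"wy":1.5,"wz":0,"fingers":3.4},
    {"tx":0.37,"ty":2.46,"tz":0.52,"wx":-14.8,"wy":2.3,"wz":0,"fingers":3.4},
    {"tx":0.5,"ty":3.3,"tz":0.55,"wx":-19.8,"wy":3.0,"wz":0,"fingers":3.4},
    {"tx":0.5,"ty":3.3,"tz":0.55,"wx":-19.8,"wy":3.0,"wz":0,"fingers":3.4},
  ],
)

```text
clock: 6.3
tcp_pos: [0.5734, 0.0413, 0.1878]
tool_rot: [[0.028, 0.989, -0.148], [0.166, -0.151, -0.975], [-0.986, 0.003, -0.168]]
contact_force: [3.1, 1.1, 14.6]
finger_gap: 0.0362
gripper_force: 33.4
```

```bash
python3 - <<'E'
from rig import env
import cv2
b=env.camera("side")[:,:,::-1]
cv2.imwrite("pics/g3.png",b)
s=env.get_state();print(s["clock"],s["qpos"],s["contact_force"],s["tcp_pos"])
E
```

```text
6.35 [ 0.49449643  0.85439199  1.19696053 -1.07516288  2.03414477  0.66064827] [ 2.39708454  1.61775364 13.10666526] [0.57341966 0.04120765 0.18778328]
```

View pics/g3.png

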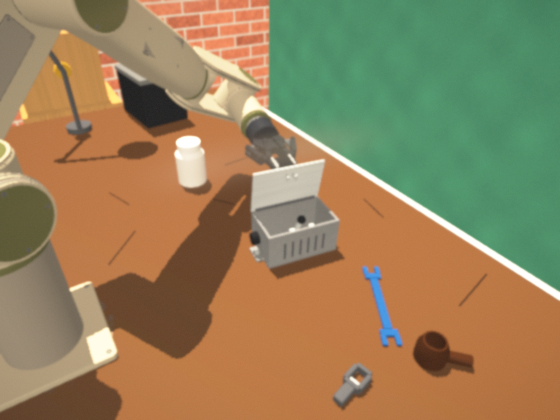

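The guard is up at about 80° and the lever ball is visible at (301,219). The arm is clear of the canister at (190,163). I'll continue to 98°.

Call:
apply_moves(
  motion=[
    {"tx":0.13,"ty":0.84,"tz":-0.05,"wx":-4.9,"wy":0.8,"wz":0,"fingers":3.4},
    {"tx":0.25,"ty":1.67,"tz":-0.17,"wx":-9.9,"wy":1.5,"wz":0,"fingers":3.4},
    {"tx":0.38,"ty":2.48,"tz":-0.36,"wx":-14.8,"wy":2.3,"wz":0,"fingers":3.4},
    {"tx":0.45,"ty":2.96,"tz":-0.5,"wx":-17.8,"wy":2.7,"wz":0,"fingers":3.4},
    {"tx":0.45,"ty":2.96,"tz":-0.5,"wx":-17.8,"wy":2.7,"wz":0,"fingers":3.4},
    {"tx":0.45,"ty":2.96,"tz":-0.5,"wx":-17.8,"wy":2.7,"wz":0,"fingers":3.4},
  ],
)

```text
clock: 7.1
tcp_pos: [0.5782, 0.0711, 0.1825]
tool_rot: [[-0.017, 0.989, -0.149], [-0.138, -0.15, -0.979], [-0.99, 0.004, 0.139]]
contact_force: [7.4, 4.8, 10.6]
finger_gap: 0.0358
gripper_force: 33.8
```

```bash
python3 - <<'E'
from rig import env
s=env.get_state();print(s["clock"],s["qpos"],s["contact_force"],s["tcp_pos"],s["tool_rot"])
E
```

```text
7.1 [ 0.52801608  1.10753504  1.03518778 -1.29311479  2.21230448  0.61956337] [ 7.43315176  4.82055118 10.56226587] [0.57818357 0.07110512 0.18249687] [[-0.01674949  0.98867488 -0.14913562]
 [-0.1382644  -0.15001382 -0.97896824]
 [-0.99025371  0.00422293  0.13921119]]
```

Call:
apply_moves(
  motion=[
    {"tx":0,"ty":0,"tz":0,"wx":0,"wy":0,"wz":0,"fingers":8.5},
    {"tx":0,"ty":0,"tz":0,"wx":0,"wy":0,"wz":0,"fingers":8.5},
    {"tx":0,"ty":0,"tz":0,"wx":0,"wy":0,"wz":0,"fingers":8.5},
    {"tx":0.3,"ty":2,"tz":-0.3,"wx":0,"wy":0,"wz":0,"fingers":8.5},
    {"tx":0.6,"ty":4,"tz":-0.5,"wx":0,"wy":0,"wz":0,"fingers":8.5},
    {"tx":0.9,"ty":6,"tz":-0.5,"wx":0,"wy":0,"wz":0,"fingers":8.5},
    {"tx":1,"ty":7,"tz":0,"wx":0,"wy":0,"wz":0,"fingers":8.5},
    {"tx":1,"ty":7,"tz":0,"wx":0,"wy":0,"wz":0,"fingers":8.5},
  ],
)

```text
clock: 8.1
tcp_pos: [0.5871, 0.1408, 0.1808]
tool_rot: [[-0.02, 0.989, -0.15], [-0.137, -0.151, -0.979], [-0.99, 0.001, 0.139]]
contact_force: [-1.1, 0.6, -0.6]
finger_gap: 0.0852
gripper_force: 0.0
```

```bash
python3 - <<'E'
from rig import env
import cv2
s=env.get_state();print(s["clock"],s["qpos"],s["contact_force"],s["tcp_pos"],s["tool_rot"])
E
```

```text
8.1 [ 0.59686338  1.23280872  0.81831539 -1.31701321  2.29403916  0.52294732] [-1.06718401  0.63027313 -0.5659686 ] [0.58706854 0.14078638 0.18081701] [[-2.00047620e-02  9.88554697e-01 -1.49530665e-01]
 [-1.37443499e-01 -1.50859778e-01 -9.78953835e-01]
 [-9.90307576e-01  9.68279270e-04  1.38888330e-01]]
```

Call:
apply_moves(
  motion=[
    {"tx":0,"ty":0.5,"tz":3,"wx":9.9,"wy":-1.5,"wz":0,"fingers":0},
    {"tx":0,"ty":0.5,"tz":7,"wx":19.8,"wy":-3,"wz":0,"fingers":0},
    {"tx":0,"ty":0,"tz":10,"wx":29.7,"wy":-4.5,"wz":0,"fingers":0},
    {"tx":0.5,"ty":0,"tz":13,"wx":39.6,"wy":-6,"wz":0,"fingers":0},
    {"tx":1,"ty":0,"tz":14,"wx":49.5,"wy":-7.6,"wz":0,"fingers":0},
    {"tx":1.5,"ty":-1,"tz":14,"wx":59.4,"wy":-9,"wz":0,"fingers":0},
    {"tx":2,"ty":-3,"tz":14,"wx":69.3,"wy":-10.5,"wz":0,"fingers":0},
    {"tx":2.5,"ty":-6,"tz":14,"wx":79.2,"wy":-12,"wz":0,"fingers":0},
    {"tx":3,"ty":-9,"tz":14,"wx":89,"wy":-13.6,"wz":0,"fingers":0},
    {"tx":3.7,"ty":-13,"tz":13,"wx":97,"wy":-14.8,"wz":0,"fingers":0},
    {"tx":3.7,"ty":-16.1,"tz":11,"wx":97,"wy":-14.8,"wz":0,"fingers":0},
    {"tx":3.7,"ty":-16.1,"tz":10,"wx":97,"wy":-14.8,"wz":0,"fingers":0},
    {"tx":3.7,"ty":-16.1,"tz":10,"wx":97,"wy":-14.8,"wz":0,"fingers":0},
    {"tx":3.7,"ty":-16.1,"tz":10,"wx":97,"wy":-14.8,"wz":0,"fingers":0},
    {"tx":3.7,"ty":-16.1,"tz":10,"wx":97,"wy":-14.8,"wz":0,"fingers":0},
  ],
)

```text
clock: 9.98
tcp_pos: [0.6243, -0.0194, 0.2814]
tool_rot: [[0.149, 0.989, 0.001], [0.989, -0.149, 0.002], [0.002, 0.001, -1.0]]
contact_force: [-0.7, 0.3, 0.3]
finger_gap: 0.0003
gripper_force: 0.0
```

```bash
python3 - <<'E'
from h import *
s=env.get_state();print(s["clock"],s["qpos"],s["contact_force"])
a=cv2.resize(env.camera("top")[140:275,225:345,::-1],None,fx=4.4,fy=4.4,interpolation=cv2.INTER_CUBIC)
b=cv2.resize(env.camera("side")[125:275,240:340,::-1],None,fx=3.96,fy=3.96,interpolation=cv2.INTER_CUBIC)[:a.shape[0]]
im=np.zeros((max(len(a),len(b)),a.shape[1]+b.shape[1],3),np.uint8);im[:len(a),:a.shape[1]]=a;im[:len(b),a.shape[1]:]=b
print(im.shape,a.shape);cv2.imwrite("pics/g4.png",im[:,:800] if im.shape[1]<=800 else cv2.resize(im,(800,int(im.shape[0]*800/im.shape[1]))))
E
```

```text
9.975 [-0.11420696  0.18120813  1.34155282  0.00183252  1.61815502  0.03550412] [-0.68084257  0.34092925  0.31592307]
(594, 924, 3) (594, 528, 3)
```

View pics/g4.png

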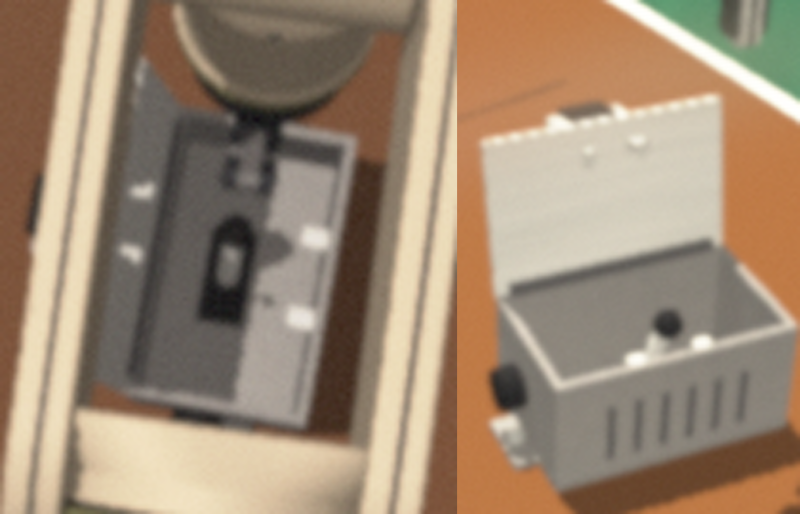

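The guard stands open, and the lever ball leans to the far (-y) end. The fingers are above the gap behind it. I'll descend, then push.

Call:
apply_moves(
  motion=[
    {"tx":0,"ty":0,"tz":-6,"wx":0,"wy":0,"wz":0,"fingers":0},
    {"tx":0,"ty":0,"tz":-12,"wx":0,"wy":0,"wz":0,"fingers":0},
    {"tx":0,"ty":0,"tz":-17,"wx":0,"wy":0,"wz":0,"fingers":0},
    {"tx":0,"ty":0,"tz":-20,"wx":0,"wy":0,"wz":0,"fingers":0},
    {"tx":0,"ty":0,"tz":-22.5,"wx":0,"wy":0,"wz":0,"fingers":0},
    {"tx":0,"ty":0,"tz":-22.5,"wx":0,"wy":0,"wz":0,"fingers":0},
    {"tx":-0.99,"ty":0.15,"tz":-22.5,"wx":0,"wy":0,"wz":0,"fingers":0},
    {"tx":-1.98,"ty":0.3,"tz":-22.5,"wx":0,"wy":0,"wz":0,"fingers":0},
    {"tx":-2.97,"ty":0.45,"tz":-22.5,"wx":0,"wy":0,"wz":0,"fingers":0},
    {"tx":-3.96,"ty":0.6,"tz":-22.5,"wx":0,"wy":0,"wz":0,"fingers":0},
    {"tx":-4.75,"ty":0.72,"tz":-22.5,"wx":0,"wy":0,"wz":0,"fingers":0},
    {"tx":-4.75,"ty":0.72,"tz":-22.5,"wx":0,"wy":0,"wz":0,"fingers":0},
  ],
)

```text
clock: 11.58
tcp_pos: [0.5757, -0.0133, 0.0557]
tool_rot: [[0.151, 0.989, -0.001], [0.989, -0.151, 0.002], [0.002, -0.001, -1.0]]
contact_force: [1.2, 0.4, -0.0]
finger_gap: 0.0
gripper_force: 0.3
```

Call:
apply_moves(
  motion=[
    {"tx":-0.4,"ty":0.06,"tz":0,"wx":0,"wy":0,"wz":0,"fingers":0},
    {"tx":-0.8,"ty":0.12,"tz":0,"wx":0,"wy":0,"wz":0,"fingers":0},
    {"tx":-1.2,"ty":0.18,"tz":0,"wx":0,"wy":0,"wz":0,"fingers":0},
    {"tx":-1.2,"ty":0.18,"tz":0,"wx":0,"wy":0,"wz":0,"fingers":0},
  ],
)

```text
clock: 12.08
tcp_pos: [0.5641, -0.0117, 0.0552]
tool_rot: [[0.151, 0.989, -0.001], [0.989, -0.151, 0.002], [0.002, -0.001, -1.0]]
contact_force: [2.8, -0.9, -1.8]
finger_gap: -0.0001
gripper_force: 1.0
```

Call:
apply_moves(
  motion=[
    {"tx":-0.2,"ty":0.03,"tz":0,"wx":0,"wy":0,"wz":0,"fingers":0},
    {"tx":-0.2,"ty":0.03,"tz":0,"wx":0,"wy":0,"wz":0,"fingers":0},
  ],
)

```text
clock: 12.32
tcp_pos: [0.5635, -0.0116, 0.0559]
tool_rot: [[0.151, 0.989, 0.002], [0.989, -0.151, 0.001], [0.002, 0.002, -1.0]]
contact_force: [7.4, -0.0, -2.8]
finger_gap: -0.0003
gripper_force: 3.3
```

Call:
apply_moves(
  motion=[
    {"tx":-0.2,"ty":0.03,"tz":0,"wx":0,"wy":0,"wz":0,"fingers":0},
    {"tx":-0.2,"ty":0.03,"tz":0,"wx":0,"wy":0,"wz":0,"fingers":0},
  ],
)

```text
clock: 12.58
tcp_pos: [0.563, -0.0116, 0.0567]
tool_rot: [[0.151, 0.989, 0.005], [0.989, -0.151, 0.001], [0.002, 0.005, -1.0]]
contact_force: [11.5, -1.5, -3.2]
finger_gap: -0.0
gripper_force: 5.3
```

Call:
apply_moves(
  motion=[
    {"tx":0.99,"ty":-0.15,"tz":0,"wx":0,"wy":0,"wz":0,"fingers":0},
    {"tx":2,"ty":-0.3,"tz":0,"wx":0,"wy":0,"wz":0,"fingers":0},
    {"tx":2,"ty":-0.3,"tz":4,"wx":0,"wy":0,"wz":0,"fingers":0},
    {"tx":2,"ty":-0.3,"tz":10,"wx":0,"wy":0,"wz":0,"fingers":0},
    {"tx":2,"ty":-0.3,"tz":16,"wx":0,"wy":0,"wz":0,"fingers":0},
    {"tx":2,"ty":-0.3,"tz":22,"wx":0,"wy":0,"wz":0,"fingers":0},
    {"tx":2,"ty":-0.3,"tz":22,"wx":0,"wy":0,"wz":0,"fingers":0},
  ],
)

```text
clock: 13.45
tcp_pos: [0.5835, -0.0144, 0.2826]
tool_rot: [[0.151, 0.989, 0.01], [0.989, -0.151, 0.001], [0.002, 0.01, -1.0]]
contact_force: [1.3, 0.1, 0.7]
finger_gap: 0.0
gripper_force: 0.0
```

```bash
python3 - <<'E'
from h import *
s=env.get_state();print(s["clock"],s["tcp_pos"],s["contact_force"])
b=cv2.resize(env.camera("side")[165:275,240:340,::-1],None,fx=5,fy=5,interpolation=cv2.INTER_CUBIC)
cv2.imwrite("pics/g5.png",b)
ux=np.array([.151,.989]);uy=np.array([-.989,.151]);c=np.array([.564,-.0147])
# tip ball expected pixel in crop for lever angles
for a in(0,.5,.9,1.0):
    t=a-.5;w=c+.008*ux+.052*np.sin(t)*uy
    print(a,(proj("side",[[*w,.02+.052*np.cos(t)]])[0]-[240,165])*5)
print("start",c+.110*ux+.065*uy)
for d in(98,90,80,70,60,50,40,30,20,15,10,8,5):
    t=np.radians(d);x=-.09*np.cos(t)+.005*np.sin(t);z=.09*np.sin(t)+.005*np.cos(t)
    w=c+(.055+x+.011)*ux+.065*uy;print(d,np.round([*w,z+.09],4))
E
```

```text
13.45 [ 0.58346897 -0.01441361  0.28261191] [1.34090968 0.14811162 0.66190779]
0 [307.96050471 274.61139892]
0.5 [262.60142354 276.05963384]
0.9 [224.34058888 292.68981069]
1.0 [215.37232205 298.72373645]
start [0.516325 0.103905]
98 [0.5123 0.0777 0.1784]
90 [0.5104 0.0653 0.18  ]
80 [0.5081 0.0498 0.1795]
70 [0.5057 0.0346 0.1763]
60 [0.5035 0.0202 0.1704]
50 [0.5015 0.007  0.1622]
40 [ 0.4998 -0.0046  0.1517]
30 [ 0.4983 -0.0142  0.1393]
20 [ 0.4972 -0.0216  0.1255]
15 [ 0.4967 -0.0243  0.1181]
10 [ 0.4964 -0.0264  0.1106]
8 [ 0.4963 -0.0271  0.1075]
5 [ 0.4962 -0.0279  0.1028]
```

View pics/g5.png

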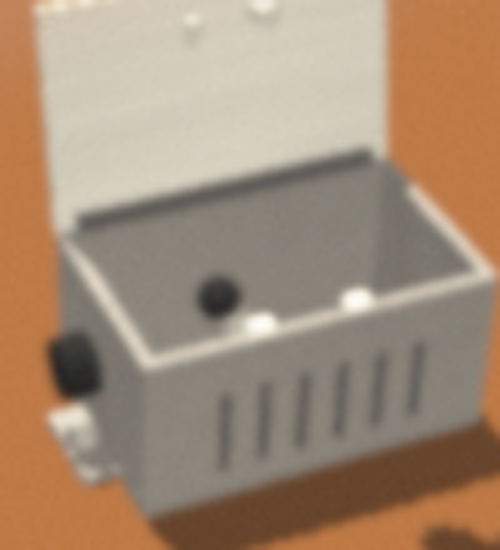

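The lever ball is at (218,297), against a prediction of (215,299) for its far stop, so it is thrown. Next I'll go behind the guard.

Call:
apply_moves(
  motion=[
    {"tx":-2,"ty":5,"tz":1,"wx":0,"wy":0,"wz":0,"fingers":0},
    {"tx":-5,"ty":10,"tz":1,"wx":0,"wy":0,"wz":0,"fingers":0},
    {"tx":-6.7,"ty":13,"tz":0,"wx":0,"wy":0,"wz":0,"fingers":0},
    {"tx":-6.7,"ty":13,"tz":-3,"wx":0,"wy":0,"wz":0,"fingers":0},
    {"tx":-6.7,"ty":13,"tz":-7,"wx":0,"wy":0,"wz":0,"fingers":0},
    {"tx":-6.7,"ty":13,"tz":-11,"wx":0,"wy":0,"wz":0,"fingers":0},
    {"tx":-6.7,"ty":13,"tz":-11,"wx":0,"wy":0,"wz":0,"fingers":0},
  ],
)

```text
clock: 14.38
tcp_pos: [0.5095, 0.1155, 0.1599]
tool_rot: [[0.151, 0.989, -0.011], [0.989, -0.151, 0.0], [-0.001, -0.011, -1.0]]
contact_force: [-0.1, -0.2, 0.6]
finger_gap: 0.0002
gripper_force: 0.0
```

Call:
apply_moves(
  motion=[
    {"tx":0.1,"ty":-2,"tz":1,"wx":0,"wy":0,"wz":0,"fingers":0},
    {"tx":0.1,"ty":-3.5,"tz":1.5,"wx":0,"wy":0,"wz":0,"fingers":0},
    {"tx":0.1,"ty":-5,"tz":1.5,"wx":0,"wy":0,"wz":0,"fingers":0},
    {"tx":-0.1,"ty":-6.6,"tz":1.6,"wx":0,"wy":0,"wz":0,"fingers":0},
    {"tx":-0.4,"ty":-8.1,"tz":1.3,"wx":0,"wy":0,"wz":0,"fingers":0},
    {"tx":-0.6,"ty":-9.5,"tz":0.7,"wx":0,"wy":0,"wz":0,"fingers":0},
    {"tx":-0.8,"ty":-10.9,"tz":-0.1,"wx":0,"wy":0,"wz":0,"fingers":0},
    {"tx":-0.8,"ty":-10.9,"tz":-0.1,"wx":0,"wy":0,"wz":0,"fingers":0},
  ],
)

```text
clock: 15.38
tcp_pos: [0.5044, 0.0057, 0.1631]
tool_rot: [[0.152, 0.988, -0.003], [0.988, -0.152, 0.002], [0.001, -0.003, -1.0]]
contact_force: [0.6, -0.4, 0.2]
finger_gap: -0.0001
gripper_force: 0.0
```

```bash
python3 - <<'E'
from h import *
s=env.get_state();print(s["clock"],s["tcp_pos"],s["contact_force"])
b=cv2.resize(env.camera("side")[145:275,230:350,::-1],None,fx=4,fy=4,interpolation=cv2.INTER_CUBIC)
cv2.imwrite("pics/g6.png",b)
E
```

```text
15.375 [0.50437906 0.00570108 0.1630605 ] [ 0.63185283 -0.40544337  0.21603829]
```

View pics/g6.png

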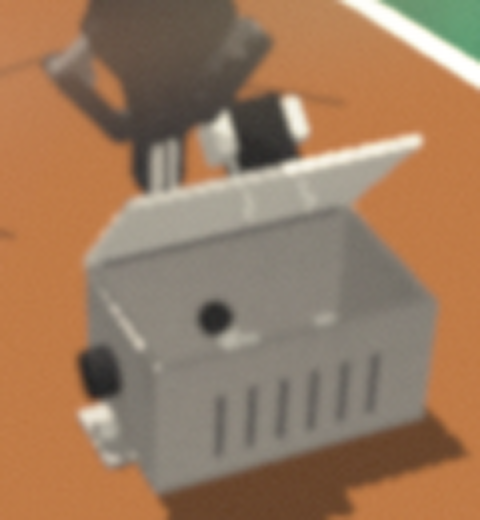

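The guard is following down at about 50°, and the grip is clear of the knuckles. I'll continue to about 10°.

Call:
apply_moves(
  motion=[
    {"tx":-0.3,"ty":-0.5,"tz":-0.5,"wx":0,"wy":0,"wz":0,"fingers":0},
    {"tx":-0.5,"ty":-1.0,"tz":-1.1,"wx":0,"wy":0,"wz":0,"fingers":0},
    {"tx":-0.6,"ty":-1.5,"tz":-1.7,"wx":0,"wy":0,"wz":0,"fingers":0},
    {"tx":-0.6,"ty":-2.0,"tz":-2.4,"wx":0,"wy":0,"wz":0,"fingers":0},
    {"tx":-0.7,"ty":-2.4,"tz":-3.1,"wx":0,"wy":0,"wz":0,"fingers":0},
    {"tx":-0.7,"ty":-2.7,"tz":-3.8,"wx":0,"wy":0,"wz":0,"fingers":0},
    {"tx":-0.8,"ty":-3.0,"tz":-4.5,"wx":0,"wy":0,"wz":0,"fingers":0},
    {"tx":-0.8,"ty":-3.2,"tz":-5.1,"wx":0,"wy":0,"wz":0,"fingers":0},
    {"tx":-0.8,"ty":-3.2,"tz":-5.1,"wx":0,"wy":0,"wz":0,"fingers":0},
  ],
)

```text
clock: 16.55
tcp_pos: [0.4968, -0.0251, 0.1126]
tool_rot: [[0.151, 0.989, -0.002], [0.989, -0.151, 0.002], [0.002, -0.002, -1.0]]
contact_force: [0.3, 0.2, 0.0]
finger_gap: 0.0002
gripper_force: 0.0
```

Call:
apply_moves(
  motion=[
    {"tx":0,"ty":0,"tz":3,"wx":0,"wy":0,"wz":0,"fingers":0},
    {"tx":0,"ty":0,"tz":7,"wx":0,"wy":0,"wz":0,"fingers":0},
    {"tx":1,"ty":-0.5,"tz":9,"wx":0,"wy":0,"wz":0,"fingers":0},
    {"tx":4,"ty":-1.5,"tz":9,"wx":0,"wy":0,"wz":0,"fingers":0},
    {"tx":6.2,"ty":-2.5,"tz":9,"wx":0,"wy":0,"wz":0,"fingers":0},
    {"tx":6.2,"ty":-2.5,"tz":8,"wx":0,"wy":0,"wz":0,"fingers":0},
    {"tx":6.2,"ty":-2.5,"tz":6,"wx":0,"wy":0,"wz":0,"fingers":0},
    {"tx":6.2,"ty":-2.5,"tz":5,"wx":0,"wy":0,"wz":0,"fingers":0},
    {"tx":6.2,"ty":-2.5,"tz":5,"wx":0,"wy":0,"wz":0,"fingers":0},
  ],
)

```text
clock: 17.68
tcp_pos: [0.5579, -0.0497, 0.1617]
tool_rot: [[0.151, 0.989, -0.003], [0.989, -0.151, 0.002], [0.002, -0.004, -1.0]]
contact_force: [-0.1, -0.9, -0.2]
finger_gap: -0.0
gripper_force: 0.0
```

Call:
apply_moves(
  motion=[
    {"tx":0,"ty":0,"tz":-0.4,"wx":0,"wy":0,"wz":0,"fingers":0},
    {"tx":0,"ty":0,"tz":-0.8,"wx":0,"wy":0,"wz":0,"fingers":0},
    {"tx":0,"ty":0,"tz":-1.2,"wx":0,"wy":0,"wz":0,"fingers":0},
    {"tx":0,"ty":0,"tz":-1.2,"wx":0,"wy":0,"wz":0,"fingers":0},
  ],
)

```text
clock: 18.18
tcp_pos: [0.5602, -0.0512, 0.1529]
tool_rot: [[0.151, 0.988, 0.002], [0.988, -0.151, -0.0], [0.0, 0.002, -1.0]]
contact_force: [-2.1, -3.2, 5.4]
finger_gap: 0.0001
gripper_force: 2.8
```

Call:
apply_moves(
  motion=[
    {"tx":0,"ty":0,"tz":-0.3,"wx":0,"wy":0,"wz":0,"fingers":0},
    {"tx":0,"ty":0,"tz":-0.6,"wx":0,"wy":0,"wz":0,"fingers":0},
    {"tx":0,"ty":0,"tz":-0.6,"wx":0,"wy":0,"wz":0,"fingers":0},
  ],
)

```text
clock: 18.55
tcp_pos: [0.5605, -0.0512, 0.147]
tool_rot: [[0.151, 0.988, 0.002], [0.988, -0.151, 0.0], [0.0, 0.002, -1.0]]
contact_force: [0.4, -3.7, 4.1]
finger_gap: 0.0002
gripper_force: 2.4
```

Call:
apply_moves(
  motion=[
    {"tx":0,"ty":0,"tz":-0.3,"wx":0,"wy":0,"wz":0,"fingers":0},
    {"tx":0,"ty":0,"tz":-0.5,"wx":0,"wy":0,"wz":0,"fingers":0},
    {"tx":0,"ty":0,"tz":-0.5,"wx":0,"wy":0,"wz":0,"fingers":0},
  ],
)

```text
clock: 18.92
tcp_pos: [0.5594, -0.0501, 0.1405]
tool_rot: [[0.151, 0.989, -0.0], [0.989, -0.151, 0.002], [0.002, -0.001, -1.0]]
contact_force: [-0.3, -0.4, -0.1]
finger_gap: 0.0001
gripper_force: 0.0
```

Call:
apply_moves(
  motion=[
    {"tx":0,"ty":0,"tz":-0.3,"wx":0,"wy":0,"wz":0,"fingers":0},
    {"tx":0,"ty":0,"tz":-0.3,"wx":0,"wy":0,"wz":0,"fingers":0},
  ],
)

```text
clock: 19.18
tcp_pos: [0.5597, -0.05, 0.1398]
tool_rot: [[0.151, 0.989, 0.0], [0.989, -0.151, 0.002], [0.002, 0.0, -1.0]]
contact_force: [-8.3, 0.3, 18.6]
finger_gap: 0.0
gripper_force: 9.2
```

The press met a firm stop at z 0.140 with 18.6 N, so the guard is home. I'll retreat and check.

Call:
apply_moves(
  motion=[
    {"tx":0,"ty":0,"tz":1,"wx":0,"wy":0,"wz":0,"fingers":0},
    {"tx":0,"ty":0,"tz":6,"wx":0,"wy":0,"wz":0,"fingers":0},
    {"tx":0,"ty":0,"tz":12,"wx":0,"wy":0,"wz":0,"fingers":0},
    {"tx":0,"ty":0,"tz":16,"wx":0,"wy":0,"wz":0,"fingers":0},
    {"tx":0,"ty":0,"tz":16,"wx":0,"wy":0,"wz":0,"fingers":0},
  ],
)

```text
clock: 19.8
tcp_pos: [0.5614, -0.0502, 0.3022]
tool_rot: [[0.151, 0.989, 0.007], [0.989, -0.151, 0.001], [0.002, 0.007, -1.0]]
contact_force: [1.1, -0.1, -0.2]
finger_gap: 0.0001
gripper_force: 0.0
```

```bash
python3 - <<'E'
from h import *
b=cv2.resize(env.camera("side")[185:275,240:350,::-1],None,fx=6,fy=6,interpolation=cv2.INTER_CUBIC)
cv2.imwrite("pics/g7.png",b); o=cv2.imread("pics/cb.png")
print(env.get_state()["clock"],np.abs(b.astype(int)-o).mean(), (np.abs(b.astype(int)-o).max(2)>60).mean())
E
```

```text
19.85 2.7232248410026187 0.0
```

View pics/g7.png

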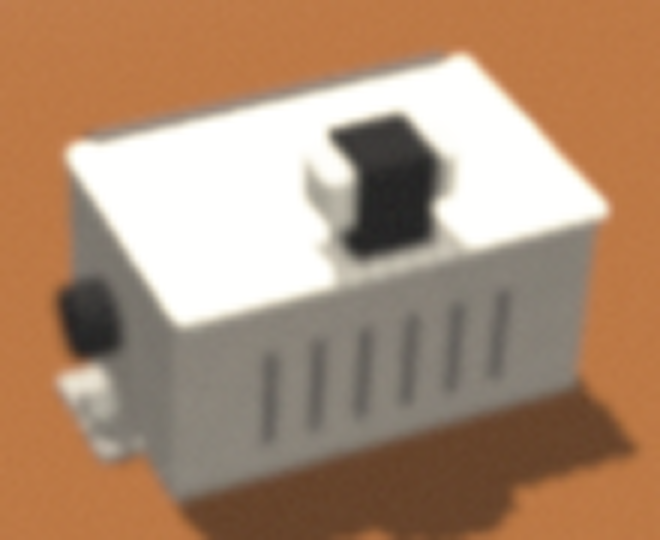

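The guard looks the same as in the starting picture: flat on the rim, with the buttons out at (330,190) and (447,170).

```bash
python3 -c "
from rig import env
print(env.hand_in())"
```

```text
the job is handed in; nothing more can be done
None
```

The job is handed in: the lever was pushed to its far stop and the guard pressed shut with both buttons sprung back out, at about 20 s of the 72 s allowed and with no contact seen with the other things; no verdict was returned.

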